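# Hang the second slide rack on the drip hook

### The arm

A 6-joint arm with a two-finger parallel gripper is mounted at the origin on the work surface. World frame = base frame: x ahead of the robot, y to its left, z up, the work surface at z = 0. Lengths are in m, angles in rad, forces in N, time in s.
With the tool pointing down it reaches from about 0.275 to 0.875 m from the base axis. Payload 12.5 kg.
Tool frame: the origin (TCP) lies on the front face of the gripper's body, between the roots of the fingers; the fingertips stand 73 mm ahead of it and the grasp point (between the pads) lies 54 mm ahead of it; z points along the fingers, y is the line along which they close (so a half turn about z gives the same grasp; the last joint's range is limited). The gripper opens to 85 mm and grips with 20 to 120 N. Pads are 22 mm wide; open, the fingers measure 114 mm over their backs; the gripper's body (76 mm by 85 mm) begins 54 mm behind the grasp point. The pads swing forward as they close: fully open they stand 13 mm farther back than shut.
Start: joints at [-1.276, 0.351, 1.652, -0, 1.139, -0.085], TCP at [0.204, -0.511, 0.304] pointing down, gripper open.
Joint ranges: [-2.75, 2.75], [-0.79, 2.1], [0.01, 2.65], [-1.57, 4.71], [0.07, 3.14], [-2.87, 2.87]. Speed limits (rad/s): [2.22, 2.22, 2.79, 3.14, 3.14, 3.14].

### API

Orientations are given as a 3x3 rotation matrix whose columns are the frame's x, y, z axes.
In Python, from bench import manip gives the robot as it stands. Calls block until the motion is done:
- manip.move_ptp(position, orientation): joint-space move of the TCP to a pose.
- manip.move_l(position, attitude=None, max_speed=0.15): straight line of the TCP; attitude=None keeps the orientation; max_speed is the mean speed in m/s.
- manip.move_j(angles): joint-space move.
- manip.set_gripper(opening, effort=None): opening from 0.0 (shut) to 1.0 (fully open); effort is the grip in N (None keeps the last); returns when the fingers have stopped.
- manip.dwell(seconds).
- manip.inverse_kinematics(position, orientation): joint angles nearest the present ones, or None.
- manip.grab_frame(name): name is "scene" or "top" or "wrist"; returns (picture, depth): 480x640x3 uint8, red, green, blue; 480x640 float32, m along the optical axis (not along the pixel's ray), 0 where there is no reading.
- manip.get_calibration(name): a dict with "camera_matrix" (3x3 intrinsics, pixels), "R" (3x3) and "t" (3): a world point X has camera coordinates R X + t. Camera axes: x right, y down, z forward; pixel columns grow to the right and rows downward; lengths in m; the calibration is good to about 2 mm. A picture is of the moment at which its call begins: read the wrist's pose just before it. get_calibration takes no time and is no camera call; for the wrist camera it gives the pose at the moment of the call.
A pose or a line that the arm cannot do raises manip.Unreachable and nothing moves.
- manip.sign_off(): hands the job in; it is judged then, once.
Trained networks look in the newest picture that a camera, given by its name, has taken for a name from the list of things; names that differ only in an ending like _2 or _b are one class to them, and where a whole thing is asked for, a point or a joint stands for the part that bears it (a point fixed in the world has none). Each returns a list of dicts, best first, with "confidence" (0 to 1); they miss things now and then, are a little off and sometimes report something else, mostly with a low value. They report only what shows in the picture. A call takes as long as a camera call. They do not tell look-alikes from the thing itself.
- manip.look_for(camera, name): "at" ([x, y, z] in m, in world coordinates, good to about 4 mm: the middle of the surface that is visible of it).
Readings, each from a call of its own:
- manip.current_time(): time.
- manip.current_qpos(): joint angles.
- manip.current_joint_vel(): joint speeds.
- manip.current_joint_torque(): joint torques, N m.
- manip.current_ee_pos(): TCP position.
- manip.current_tcp_rot(): TCP orientation.
- manip.current_force(): force on the tool from outside, world axes, zero at the start.
- manip.current_ft_torque(): the same for the moment, N m.
- manip.current_grip_width(): opening from 0.0 (shut) to 1.0 (fully open).
- manip.current_grip_force(): force on a finger pad.
Only numpy, scipy, OpenCV 4.12 (cv2) and the standard library are available. Lean on these libraries where they do the work, as an engineer would, in place of code of your own. Each camera call takes 0.05 s, during which the arm holds its last target. There are 200 camera calls.

### The job

First slide the steel drip tray until it lies centred and square under the hook of the reagent shelf. Then lift the rack of slides out of the staining dish, keeping it upright, and hang it by its loop on the free front part of the hook, in front of the rack that already hangs there and without disturbing that one. Last, put the lid on the emptied dish, fully seated, and leave the other things on the bench where they are.

Things in the scene. Friction and masses are not known exactly. Their poses are not given: they have to be found in the camera images.
- stand: Fixed reagent shelf, open at front and back: board of steel wires, 340 x 160 mm, underside 370 mm above the bench, on two aluminium uprights 360 mm apart (at local x +70 to +100). Origin on the bench under it; local x points from front (robot side) to back, y left, z up. The board spans local x -55 to +105 with bottles on its left end. A dark steel hook hangs under it on the centre line y = 0
- board_edge (a point): Middle of the wire board's front lower edge, stand local (-55, 0, 370) mm. The board roofs the hook's seat, so a tool pointing straight down cannot get there: it must lean about 35 to 45 degrees, fingers pointing down and towards the stand's +x. Axes as stand
- hook_seat (a point): Top of the hook's level round rod (8 mm thick, along stand x) where the second rack is to hang: stand local (-45, 0, 254) mm. The rod runs level from its stem at local x +88 forward to -64 mm. Axes as stand
- hook_tip (a point): Top of the hook's upturned front tip, 14 mm above the rod's top and 27 mm in front of the seat: stand local (-72, 0, 268) mm. The loop has to pass over it. Axes as stand
- hook_bay (a point): Point on the bench straight below the middle of the two hanging places, stand local (-15, 0, 0) mm: the tray's centre belongs here. Axes as stand
- rack_grip (a point): Slide rack in the dish, stainless, 0.1-0.3 kg, 36 (x) x 62 (y) x 141.5 mm high, slides to 79 mm. On top a loop of flat strap 12 mm wide (x), 3 mm thick: upright sides from 106 to 141.5 mm, 39 mm over their outsides (y), flat top. Point: amid the loop, 125 mm above the underside; fingers closing along y hold it, leaning along x as need be. z up; same from either side
- rack_loop (a point): Middle of the underside of that loop's top, 13.5 mm above rack_grip: this rests on the hook's rod, which passes through the loop along x. Same axes
- first_loop (a point): The same point of the rack that already hangs on the hook (same shape, fewer slides), 50 to 70 mm behind the seat; axes as for the other rack, x along the hook
- dish_rim (a point): White plastic staining dish, loose, 0.45 kg: 54 (x) x 82 (y) mm outside, 90 mm high, walls 4 mm, inner floor 4 mm above the bench, foot flange 66 x 92 mm. Point: centre of its mouth at rim height (90 mm above the bench); x along the short side, y the long side, z up. The rack stands in it with about 5 mm of play all round, x along the dish's x
- lid_grip (a point): White lid of the dish, lying right way up on the bench, 0.1 kg: plate 60 (x) x 88 (y) x 5 mm, below it a plug 40 x 68 x 6 mm that enters the mouth with 3 mm of play a side, on top a bar handle 12 mm thick (x), 46 mm long (y), 32 mm high. Point: in the handle, 31 mm above the plug's underside and 20 mm above the plate; z up
- lid_seat (a point): Centre of the underside of the lid's plate, 25 mm below lid_grip; it comes to lie at dish_rim when the lid is seated. Same axes
- tray_grip (a point): Stainless drip tray, loose, 0.3-0.65 kg, 240 (x) x 150 (y) mm, walls 18 mm high, 3 mm thick, with a black bar grip over its near end: 12 mm thick (x), 78 mm long (y), 27 to 41 mm above the bench. Point: middle of the bar, 34 mm above the bench; x points along the tray away from the grip, z up. The tray slides on the bench
- tray_mid (a point): Centre of the tray's underside, 118.5 mm along its x from the grip. Same axes
- oil_bottle: Bystander: small amber bottle, 34 mm diameter, 85 mm high; origin at its underside
- slide_box_mid (a point): Bystander: flat grey slide box, 102 x 87 x 30 mm; point 10 mm above its underside
- petri_mid (a point): Bystander: clear closed petri dish, 92 mm diameter, 16 mm high; point 10 mm above its underside
There are look-alikes about, which are no part of the job. Leave any blue, green or turquoise look-alike of the part that bears rack_grip alone.

How it is judged:
By the outcome, as a careful person would: the job done as asked, in the order asked, and still so for the second after the job is handed in, with the robot touching nothing.
It also fails if it takes over 72 s, if anything falls off the work surface, if the arm or the gripper's body presses on something with over 40 N, if the wrist force passes 120 N, or if a joint passes its speed limit or range.

## Working session

There is one attempt and no reset: what is moved stays moved. The work goes in short steps, each a Python script; the robot and the scene stay as the last script left them, time stands still between calls to the robot, and variables do not carry over. Pictures are saved under pics/ and viewed, at most 10 in all, crops included, and the job is handed in when it is done.

```bash
ls; mkdir -p pics; cat > h.py <<'E'
from bench import manip as m
import numpy as np, cv2
def snap(c,fn=None):
    k=m.get_calibration(c); p,d=m.grab_frame(c)
    if fn: cv2.imwrite('pics/'+fn,p[:,:,::-1])
    return p,d,k
def cloud(d,k):
    K=k["camera_matrix"];v,u=np.mgrid[0:480,0:640]
    c=np.stack([(u-K[0,2])/K[0,0]*d,(v-K[1,2])/K[1,1]*d,d],-1)
    return (c-np.array(k["t"]))@np.array(k["R"])
E
python3 - <<'E'
from h import *
for c in("scene","top"):
    p,d,k=snap(c,c+'1.png'); np.savez(c+'1.npz',p=p,d=d,X=cloud(d,k)); print(c,np.round(-np.array(k["R"]).T@k["t"],3))
    for n in["stand","hook_tip","hook_seat","rack_grip","first_loop","dish_rim","lid_grip","tray_grip","tray_mid","oil_bottle","slide_box_mid","petri_mid"]:
        print(n,[(np.round(o["at"],3).tolist(),round(o["confidence"],2)) for o in m.look_for(c,n)][:4])
print(m.current_time())
E
```

```text
pics
scene [ 1.122 -1.151  1.388]
stand [([0.727, 0.179, 0.376], 0.79), ([0.506, -0.522, 0.014], 0.19)]
hook_tip []
hook_seat [([0.722, 0.177, 0.375], 0.67)]
rack_grip [([0.764, -0.228, 0.059], 0.86), ([0.783, -0.124, 0.056], 0.83), ([0.645, -0.187, 0.089], 0.7), ([0.502, -0.138, 0.06], 0.62)]
first_loop [([0.697, 0.135, 0.169], 0.77)]
dish_rim [([0.65, -0.203, 0.056], 0.84)]
lid_grip [([0.497, -0.353, 0.011], 0.83), ([0.586, 0.092, 0.005], 0.33)]
tray_grip [([0.591, 0.096, 0.001], 0.71), ([0.726, 0.18, 0.378], 0.55)]
tray_mid [([0.587, 0.09, 0.006], 0.71)]
oil_bottle [([0.511, 0.39, 0.054], 0.46), ([0.59, 0.094, 0.008], 0.46)]
slide_box_mid [([0.702, -0.43, 0.03], 0.61), ([0.514, 0.391, 0.056], 0.29), ([0.503, -0.522, 0.015], 0.15)]
petri_mid [([0.501, -0.52, 0.014], 0.82)]
top [ 0.534 -0.041  1.496]
stand [([0.691, 0.227, 0.39], 0.88), ([0.635, -0.18, 0.066], 0.16)]
hook_tip [([0.69, 0.224, 0.387], 0.79)]
hook_seat [([0.692, 0.23, 0.387], 0.72)]
rack_grip [([0.635, -0.18, 0.066], 0.89), ([0.75, -0.216, 0.064], 0.89), ([0.769, -0.116, 0.066], 0.79), ([0.493, -0.113, 0.065], 0.66)]
first_loop [([0.683, 0.153, 0.172], 0.56)]
dish_rim [([0.628, -0.17, 0.06], 0.91)]
lid_grip [([0.49, -0.336, 0.007], 0.71)]
tray_grip [([0.585, 0.098, -0.0], 0.87), ([0.691, 0.23, 0.388], 0.7)]
tray_mid [([0.583, 0.097, 0.004], 0.73)]
oil_bottle [([0.512, 0.387, 0.058], 0.6)]
slide_box_mid [([0.697, -0.413, 0.03], 0.95)]
petri_mid [([0.507, -0.514, 0.019], 0.69)]
1.3
```

View pics/scene1.png

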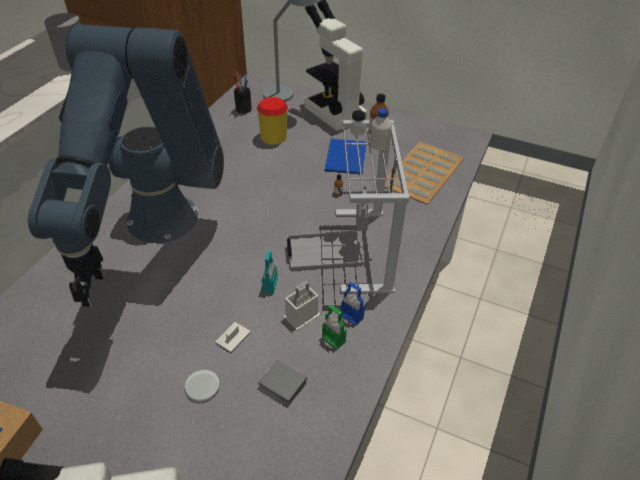

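View pics/top1.png

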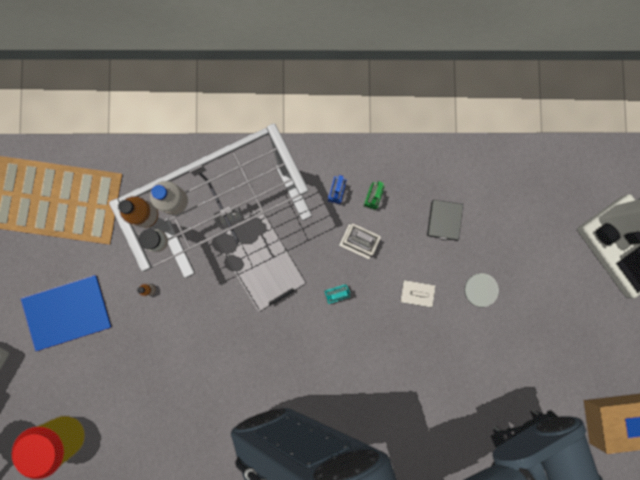

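The scene view shows the tray (325,250) half under the shelf, dish with rack (301,305), the coloured look-alikes around it, and the lid at (232,337). In the top view the shelf spans (112,205)-(335,225), the tray grip is at (285,297), dish (361,240), lid (418,293). Next, geometry from depth.

```bash
python3 - <<'E'
from h import *
def rect(n,P):
    if len(P)<5: print(n,len(P));return
    (c,s,a)=cv2.minAreaRect((P[:,:2]*1000).astype(np.float32)); print(n,len(P),'c',np.round(c,1),'s',np.round(s,1),'a',round(a,2),'zmed',np.round(np.percentile(P[:,2],[5,50,95]),4))
for c in("top","scene"):
    f=np.load(c+'1.npz');X=f['X'];d=f['d'];p=f['p'].astype(int)
    def sel(x,y,r,z0,z1): return X[(d>0)&(np.hypot(X[...,0]-x,X[...,1]-y)<r)&(X[...,2]>z0)&(X[...,2]<z1)]
    print(c); rect('board',sel(.72,.17,.3,.355,.385))
    rect('board all',sel(.72,.17,.3,.34,.40))
    rect('tray',sel(.6,.1,.2,.012,.05)); rect('bar',sel(.54,.06,.1,.03,.05))
    rect('tray floor',sel(.62,.11,.2,.0015,.05))
    rect('dishrim',sel(.635,-.18,.06,.083,.096)); rect('racktop',sel(.635,-.18,.06,.11,.16))
    rect('lidplate',sel(.49,-.345,.07,.006,.016)); rect('lidhandle',sel(.49,-.345,.07,.022,.06))
    rect('hang loop',sel(.70,.15,.12,.1,.3))
    rect('oil',sel(.511,.39,.05,.02,.2))
E
python3 -c "
import cv2
a=cv2.imread('pics/top1.png')[110:320,100:400];cv2.imwrite('pics/topc.png',cv2.resize(a,(780,546),interpolation=cv2.INTER_CUBIC))"
```

```text
top
board 2015 c [705.7 167.4] s [161.6 377.1] a 25.93 zmed [0.3714 0.3765 0.3844]
board all 4241 c [706.4 165.9] s [161.6 380.4] a 25.92 zmed [0.3724 0.3854 0.3931]
tray 614 c [603.9 120.3] s [325.3 359.3] a 7.23 zmed [0.0124 0.0179 0.0437]
bar 126 c [486.9  34.4] s [11.9 76.5] a 30.83 zmed [0.0363 0.0414 0.0459]
tray floor 8335 c [619.6 109.5] s [397.3 397.8] a 37.59 zmed [0.0018 0.0045 0.0158]
dishrim 179 c [ 636.8 -180.8] s [82.2 54.2] a 64.91 zmed [0.0845 0.0903 0.0947]
racktop 92 c [ 640.2 -181.3] s [46.5 12.9] a 62.37 zmed [0.1116 0.1459 0.151 ]
lidplate 612 c [ 491.4 -342.5] s [134.2 133.5] a 36.36 zmed [0.0064 0.011  0.0153]
lidhandle 81 c [ 500.  -339.4] s [52.4 32.7] a 86.48 zmed [0.0283 0.0433 0.0497]
hang loop 611 c [689.4 156.7] s [163.4  62.4] a 22.33 zmed [0.1199 0.2144 0.2614]
oil 179 c [509.2 394.3] s [33.8 28.9] a 13.44 zmed [0.0257 0.057  0.0875]
scene
board 1013 c [712.4 156.7] s [160.5 379.6] a 25.65 zmed [0.3664 0.376  0.3843]
board all 1820 c [710.8 160.1] s [160.5 387.1] a 25.65 zmed [0.3624 0.3822 0.3927]
tray 472 c [599.6  92.6] s [265.  378.8] a 36.62 zmed [0.0124 0.0168 0.0407]
bar 67 c [490.5  32.2] s [11.7 77.3] a 30.88 zmed [0.0311 0.0389 0.0457]
tray floor 3708 c [609.7 107.1] s [377.6 399. ] a 14.18 zmed [0.0018 0.0049 0.0182]
dishrim 195 c [ 640.3 -182.8] s [86.9 60.6] a 62.26 zmed [0.0835 0.0885 0.0935]
racktop 95 c [ 642.4 -184.4] s [46.5 16.9] a 63.73 zmed [0.1137 0.1409 0.1485]
lidplate 393 c [ 488.5 -350.3] s [118.4 131.3] a 86.35 zmed [0.0064 0.0105 0.0151]
lidhandle 105 c [ 495.9 -344.2] s [48.5 14.2] a 76.71 zmed [0.024  0.0385 0.0462]
hang loop 471 c [695.  156.5] s [153.   79.5] a 2.48 zmed [0.1244 0.1827 0.2688]
oil 114 c [514.6 389.3] s [30.7 35.2] a 23.61 zmed [0.0233 0.0544 0.0859]
```

View pics/topc.png

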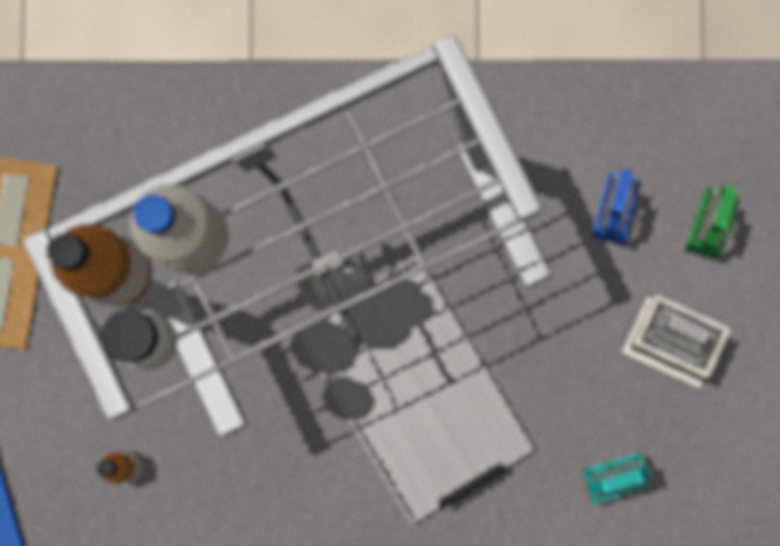

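The crop shows the tray's black bar at (475,485), the hook under the board pointing down-right from (260,160), and the dish with the rack's loop at (680,335). The stand's yaw is about 26° and the tray's about 31°. Now helpers and reach checks, then a leaning wrist look at the hook.

```bash
cat >> h.py <<'E'
def Rt(yaw,lean=0,close='y',flip=1):
    """tool axes for a thing with x axis at yaw(deg); fingers lean towards its +x by lean; close along its y or x"""
    a,l=np.radians([yaw,lean]); X=np.array([np.cos(a),np.sin(a),0]);Y=np.array([-X[1],X[0],0]);Z=np.array([0,0,1.])
    z=np.sin(l)*X-np.cos(l)*Z; y=flip*(Y if close=='y' else X)
    return np.stack([np.cross(y,z),y,z],1)
def tcp(g,R): return np.array(g)-0.054*R[:,2]
def best(g,yaw,lean=0,close='y'):
    o=[]
    for f in(1,-1):
        R=Rt(yaw,lean,close,f);q=m.inverse_kinematics(tcp(g,R),R)
        o.append((f,None if q is None else np.round(q,2).tolist()))
    return o
S0=np.array([.685,.1535]);SY=25.8
def stand(x,y,z): 
    a=np.radians(SY);c,s=np.cos(a),np.sin(a)
    return np.array([S0[0]+c*x-s*y,S0[1]+s*x+c*y,z])
E
python3 - <<'E'
from h import *
k=m.get_calibration("wrist");R=m.current_tcp_rot();p=m.current_ee_pos()
C=-np.array(k["R"]).T@k["t"];print('cam in tcp',np.round(R.T@(C-p),3),'axis',np.round(R.T@np.array(k["R"])[2],2),k["camera_matrix"][0][0])
print('tray',best([.489,.033,.035],30.85,0,'x'),best(stand(-133.5e-3,0,.035),SY,0,'x'))
for L in(36,40,44):
  print(L,'rack',best([.64,-.182,.129],-25.5,L),best([.64,-.182,.27],-25.5,L))
  print('hook',best(stand(-.045,0,.2405),SY,L),best(stand(-.045,0,.275),SY,L),best(stand(-.16,0,.275),SY,L))
print('lid',best([.497,-.342,.031],-8,0,'x'),best([.639,-.182,.115],-25.5,0,'x'))
print('view',best(stand(-.25,0,.33),SY,45))
print(m.current_time())
E
```

```text
cam in tcp [ 0.079 -0.    -0.071] axis [-0.3  -0.    0.95] 421.6492278936531
tray [(1, [-0.03, 0.59, 1.94, -0.0, 0.61, -0.57]), (-1, [-0.03, 0.59, 1.94, -0.0, 0.61, 2.58])] [(1, [0.09, 0.69, 1.72, -0.0, 0.73, -0.36]), (-1, [0.09, 0.69, 1.72, -0.0, 0.73, 2.78])]
36 rack [(1, [-0.32, 0.54, 1.85, -0.53, 0.15, -0.95]), (-1, [-0.32, 0.54, 1.85, -0.53, 0.15, 2.19])] [(1, [-0.32, 0.33, 1.75, -0.17, 0.44, -1.31]), (-1, [-0.32, 0.33, 1.75, -0.17, 0.44, 1.83])]
hook [(1, [0.05, 0.36, 1.79, 0.55, 0.46, -2.4]), (-1, [0.05, 0.36, 1.79, 0.55, 0.46, 0.74])] [(1, [0.05, 0.32, 1.75, 0.48, 0.53, -2.32]), (-1, [0.05, 0.32, 1.75, 0.48, 0.53, 0.82])] [(1, [-0.06, 0.12, 2.01, 0.61, 0.53, -2.54]), (-1, [-0.06, 0.12, 2.01, 0.61, 0.53, 0.6])]
40 rack [(1, [-0.32, 0.54, 1.88, -1.35, 0.08, -0.12]), (-1, None)] [(1, [-0.32, 0.32, 1.79, -0.25, 0.34, -1.24]), (-1, [-0.32, 0.32, 1.79, -0.25, 0.34, 1.91])]
hook [(1, [0.04, 0.36, 1.83, 0.74, 0.39, -2.59]), (-1, [0.04, 0.36, 1.83, 0.74, 0.39, 0.55])] [(1, [0.04, 0.31, 1.8, 0.63, 0.46, -2.47]), (-1, [0.04, 0.31, 1.8, 0.63, 0.46, 0.67])] [(1, [-0.08, 0.12, 2.05, 0.79, 0.48, -2.72]), (-1, [-0.08, 0.12, 2.05, 0.79, 0.48, 0.42])]
44 rack [(1, [-0.31, 0.55, 1.92, 3.93, 0.13, 0.88]), (-1, [-0.31, 0.55, 1.92, 3.93, 0.13, -2.26])] [(1, [-0.31, 0.32, 1.84, -0.39, 0.24, -1.1]), (-1, [-0.31, 0.32, 1.84, -0.39, 0.24, 2.05])]
hook [(1, [0.03, 0.35, 1.87, 0.99, 0.35, -2.85]), (-1, [0.03, 0.35, 1.87, 0.99, 0.35, 0.29])] [(1, [0.03, 0.3, 1.84, 0.83, 0.4, -2.67]), (-1, [0.03, 0.3, 1.84, 0.83, 0.4, 0.47])] [(1, None), (-1, [-0.1, 0.11, 2.09, 1.0, 0.44, 0.21])]
lid [(1, [-0.68, 0.73, 1.64, -0.0, 0.77, -0.54]), (-1, [-0.68, 0.73, 1.64, -0.0, 0.77, 2.6])] [(1, [-0.35, 0.7, 1.43, -0.0, 1.0, 0.1]), (-1, None)]
view [(1, None), (-1, [-0.26, -0.14, 2.19, 0.88, 0.64, 0.26])]
1.3
```

```bash
python3 - <<'E'
from h import *
for c in("top","scene"):
    f=np.load(c+'1.npz');X=f['X'];p=f['p'].astype(int)
    for n,x,y in(("teal",.493,-.118),("blue",.776,-.12)):
        s=(np.hypot(X[...,0]-x,X[...,1]-y)<.06)&(X[...,2]>.1)&(X[...,2]<.2); P=X[s]
        if len(P): print(c,n,len(P),P.min(0).round(3),P.max(0).round(3))
R=Rt(SY,36,'y',1); g=stand(-.20,0,.275)
for x in(-.2,-.17,-.14):
    try: m.move_ptp(tcp(stand(x,0,.275),R),R);print('at',x);break
    except m.Unreachable: pass
p,d,k=snap("wrist","hook1.png");X=cloud(d,k);np.savez('hook1.npz',p=p,d=d,X=X)
print(m.look_for("wrist","first_loop")[:2],m.look_for("wrist","hook_tip")[:2],m.look_for("wrist","hook_seat")[:1],m.look_for("wrist","board_edge")[:1])
L=np.linalg.inv(Rt(SY)); a=np.radians(SY);c,s=np.cos(a),np.sin(a)
l=np.stack([(X[...,0]-S0[0])*c+(X[...,1]-S0[1])*s,-(X[...,0]-S0[0])*s+(X[...,1]-S0[1])*c,X[...,2]],-1)
def st(n,q): print(n,len(q),np.round(np.percentile(q,[2,50,98],axis=0),4).tolist() if len(q) else '')
ok=d>0
st('board',l[ok&(l[...,2]>.355)&(l[...,2]<.4)&(l[...,0]>-.12)])
for x0 in(-.085,-.06,-.05,-.03):
    st('rod',l[ok&(l[...,2]>.235)&(l[...,2]<.285)&(abs(l[...,1])<.03)&(l[...,0]>x0)&(l[...,0]<x0+.012)])
st('hung',l[ok&(l[...,2]>.11)&(l[...,2]<.23)&(abs(l[...,1])<.06)&(l[...,0]>-.06)&(l[...,0]<.06)])
print(m.current_time())
E
```

```text
top teal 104 [ 0.482 -0.146  0.1  ] [ 0.505 -0.089  0.15 ]
top blue 98 [ 0.745 -0.131  0.1  ] [ 0.803 -0.107  0.148]
scene teal 97 [ 0.484 -0.145  0.101] [ 0.51  -0.093  0.15 ]
scene blue 108 [ 0.752 -0.134  0.1  ] [ 0.804 -0.11   0.15 ]
at -0.2
[{'at': [0.6879, 0.1536, 0.1671], 'confidence': 0.9}, {'at': [0.6938, 0.1196, 0.018], 'confidence': 0.19}] [{'at': [0.6947, 0.1246, 0.0203], 'confidence': 0.98}] [] [{'at': [0.6994, 0.1245, 0.0118], 'confidence': 0.64}]
board 0 
rod 121 [[-0.076, -0.0043, 0.2602], [-0.0741, -0.0013, 0.2645], [-0.0731, 0.0023, 0.268]]
rod 0 
rod 0 
rod 0 
hung 4977 [[-0.0124, -0.0308, 0.1176], [-0.0025, 0.001, 0.1581], [0.0248, 0.0296, 0.2219]]
3.875
```

View pics/hook1.png

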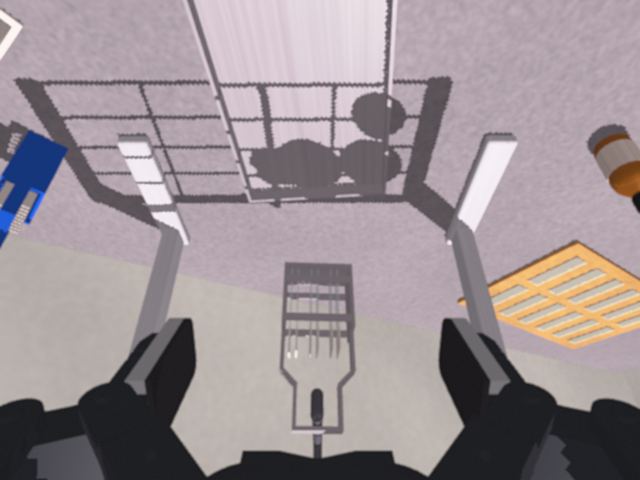

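The (upside-down) picture shows the hook tip at (317,390), with the hung rack behind it and the tray at the top. Depth puts the tip at stand local (-75,-1,268), which matches my stand pose. Now slide the tray.

```bash
python3 - <<'E'
from h import *
R=Rt(30.85,0,'x',1); g=np.array([.489,.033,.035])
m.move_ptp(tcp(g+[0,0,.09],R),R)
m.move_l(tcp(g,R),None,.12)
m.set_gripper(0.0,40); print('w',m.current_grip_width(),m.current_grip_force(),m.current_force())
# tray mid from current grip, then slide
R2=Rt(SY,0,'x',1); t=stand(-.1335,0,.035)
m.move_l(tcp(t,R2),R2,.07); print('F',m.current_force(),m.current_ee_pos(),tcp(t,R2))
m.set_gripper(0.6)
m.move_l(tcp(t+[0,0,.10],R2),None,.2)
p,d,k=snap("wrist","tray1.png");X=cloud(d,k)
p2,d2,k2=snap("top");X2=cloud(d2,k2)
a=np.radians(SY);c,s=np.cos(a),np.sin(a)
for nm,Y in(("wrist",X),("top",X2)):
    l=np.stack([(Y[...,0]-S0[0])*c+(Y[...,1]-S0[1])*s,-(Y[...,0]-S0[0])*s+(Y[...,1]-S0[1])*c,Y[...,2]],-1)
    for lo,hi,sg in((.06,.09,1),(-.09,-.06,-1)):
        w=l[(l[...,2]>.013)&(l[...,2]<.022)&(l[...,1]>lo)&(l[...,1]<hi)&(l[...,0]>-.13)&(l[...,0]<-.0)]
        if len(w)>10: print(nm,len(w),'wall y',np.median(w[:,1]),'slope deg',np.degrees(np.polyfit(w[:,0],w[:,1],1)[0]))
    b=l[(l[...,2]>.034)&(l[...,2]<.048)&(abs(l[...,1])<.05)&(abs(l[...,0]+.1335)<.03)]
    if len(b): print(nm,'bar',np.median(b,0), np.percentile(b[:,1],[1,99]))
print(m.current_time())
E
```

```text
w 0.1309443450803872 39.54044222831726 [-0.29178556  1.69169305  4.35455789]
F [-9.05986722 -5.39552921 12.59318633] [0.56364634 0.09482728 0.08919835] [0.56480744 0.09539665 0.089     ]
wrist 1423 wall y 0.07466011592726607 slope deg -0.07044083080119891
wrist 1259 wall y -0.07127273917590389 slope deg -0.15035270041352639
wrist bar [-0.13456163  0.00582245  0.04135296] [-0.03490836  0.03976423]
top 37 wall y -0.0708679210117978 slope deg -0.08612426154889612
9.9917
```

View pics/tray1.png

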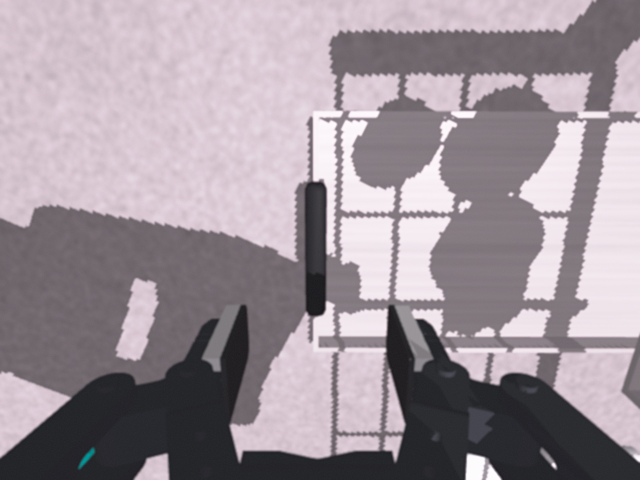

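Tray is square (0.1°) and within about 3 mm of centre; the bar shows at (315,248). Now above the rack, with a check of the camera's clearance over the teal look-alike.

```bash
python3 - <<'E'
from h import *
p=m.current_ee_pos(); m.move_l(p+[-.03,-.02,.12],None,.25)
R=Rt(-26,36,'y',1); g=np.array([.640,-.182,.131])
m.set_gripper(1.0)
m.move_ptp(tcp(g+[0,0,.09],R),R)
p,d,k=snap("wrist","rack1.png");X=cloud(d,k)
def rect(n,P):
    (c,s,a)=cv2.minAreaRect((P[:,:2]*1000).astype(np.float32)); print(n,len(P),np.round(c,1),np.round(s,1),round(a,2),np.round(np.percentile(P[:,2],[2,50,98]),4))
def sel(X,z0,z1,r=.06): return X[(np.hypot(X[...,0]-g[0],X[...,1]-g[1])<r)&(X[...,2]>z0)&(X[...,2]<z1)]
rect('rim',sel(X,.086,.094));rect('loop top',sel(X,.138,.152,.04))
print([ (o["at"],o["confidence"]) for o in m.look_for("wrist","rack_grip")][:3])
p,d,k=snap("scene","scene2.png");X=cloud(d,k)
C=m.get_calibration("wrist");C=-np.array(C["R"]).T@C["t"];print('cam',C)
s=(np.linalg.norm(X-C,axis=-1)<.07); P=X[s];print('cam cloud',len(P),np.percentile(P,[0,2,50,98],axis=0).round(3).tolist())
cv2.imwrite('pics/scene2c.png',cv2.resize(p[200:380,180:420,::-1],(800,600)))
print(m.current_time())
E
```

```text
rim 5132 [ 639.3 -181.8] [82.2 55.7] 64.48 [0.0863 0.0904 0.092 ]
loop top 2148 [ 642.2 -182.8] [39.1 13.8] 62.92 [0.14   0.1461 0.1471]
[([0.7416, -0.2131, 0.0793], 0.91), ([0.7575, -0.1191, 0.0646], 0.72), ([0.6425, -0.1853, 0.0853], 0.58)]
cam [ 0.51893199 -0.12122847  0.27698858]
cam cloud 1 [[0.53, -0.156, 0.332], [0.53, -0.156, 0.332], [0.53, -0.156, 0.332], [0.53, -0.156, 0.332]]
12.3167
```

View pics/rack1.png

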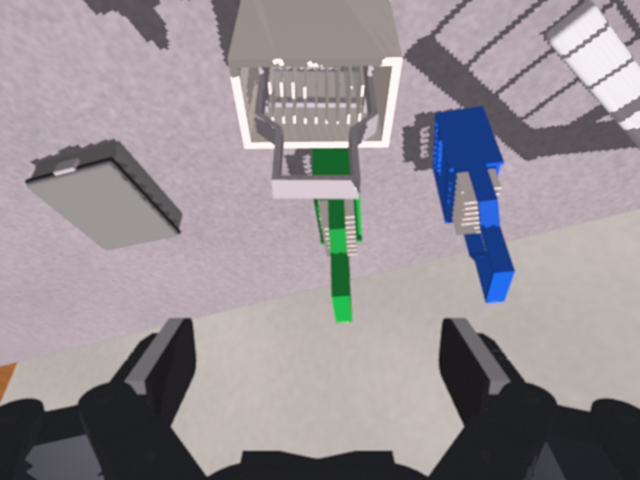

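View pics/scene2c.png

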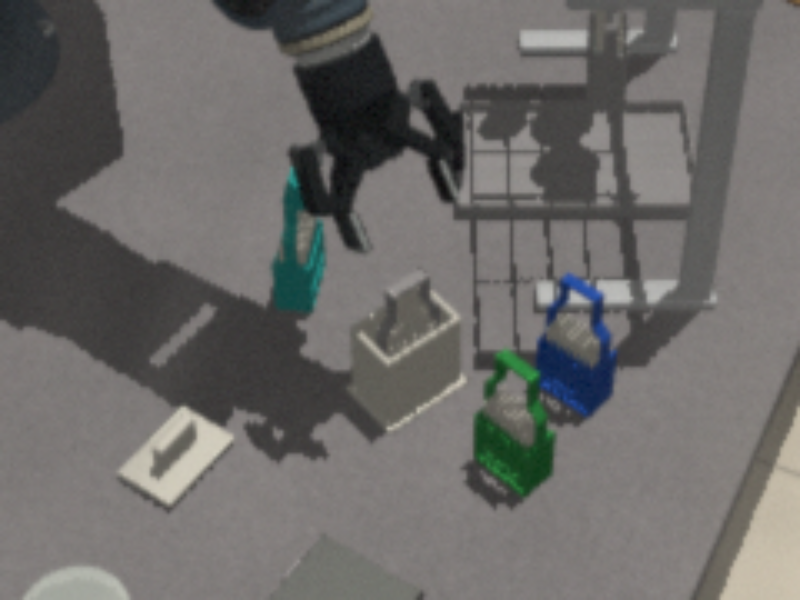

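The wrist view shows the rack's loop at (315,185) above the dish, and the green one behind it. No camera housing shows in the scene, so the approach is clear. Grasp, lift, and bring the rack in front of the hook.

```bash
python3 - <<'E'
from h import *
R=Rt(-26.3,36,'y',1); g=np.array([.642,-.183,.131])
m.move_ptp(tcp(g+[0,0,.06],R),R)
m.move_l(tcp(g,R),None,.1)
print('F',m.current_force().round(1))
m.set_gripper(0.0,60); print('w',m.current_grip_width(),m.current_grip_force(),m.current_force().round(1))
m.move_l(tcp(g+[0,0,.03],R),None,.06); print('F',m.current_force().round(1))
m.move_l(tcp(g+[0,0,.155],R),None,.12); print('F',m.current_force().round(1),m.current_grip_width())
R2=Rt(SY,36,'y',1)
m.move_l(tcp(stand(-.16,-.001,.286),R2),R2,.15)
p,d,k=snap("wrist","hang1.png");X=cloud(d,k)
print(m.look_for("wrist","rack_loop")[:2])
a=np.radians(SY);c,s=np.cos(a),np.sin(a)
l=np.stack([(X[...,0]-S0[0])*c+(X[...,1]-S0[1])*s,-(X[...,0]-S0[0])*s+(X[...,1]-S0[1])*c,X[...,2]],-1)
def st(n,q): print(n,len(q),np.round(np.percentile(q,[2,50,98],axis=0),4).tolist() if len(q) else '')
st('loop',l[(l[...,2]>.29)&(l[...,2]<.32)&(abs(l[...,1])<.03)&(abs(l[...,0]+.16)<.03)])
q=l[(l[...,2]>.165)&(l[...,2]<.23)&(abs(l[...,1])<.04)&(abs(l[...,0]+.17)<.06)];st('rack front',q)
if len(q)>50:
    A=np.c_[q[:,1:],np.ones(len(q))];print('front plane x=ay+bz+c',np.linalg.lstsq(A,q[:,0],rcond=None)[0])
st('tip',l[(l[...,2]>.235)&(l[...,2]<.285)&(abs(l[...,1])<.03)&(abs(l[...,0]+.075)<.012)])
print(m.current_time())
E
```

```text
F [-0.3  0.1  0.6]
w 0.4459515811044147 60.68646311759949 [-0.8  0.2  3.8]
F [ 0.   0.4 -1.5]
F [ 0.7  0.6 -1.6] 0.44471341933455166
[{'at': [0.5352, 0.077, 0.2166], 'confidence': 0.7}, {'at': [0.5135, 0.3789, 0.0259], 'confidence': 0.34}]
loop 8314 [[-0.1896, -0.0289, 0.2907], [-0.1717, 0.0017, 0.3006], [-0.1547, 0.0288, 0.3087]]
rack front 13565 [[-0.1779, -0.0315, 0.1687], [-0.1718, -0.0013, 0.21], [-0.1438, 0.0286, 0.2286]]
front plane x=ay+bz+c [ 0.00313684  0.08942068 -0.18582786]
tip 395 [[-0.0753, -0.0049, 0.2483], [-0.0716, -0.001, 0.2587], [-0.0649, 0.0027, 0.2667]]
17.6333
```

View pics/hang1.png

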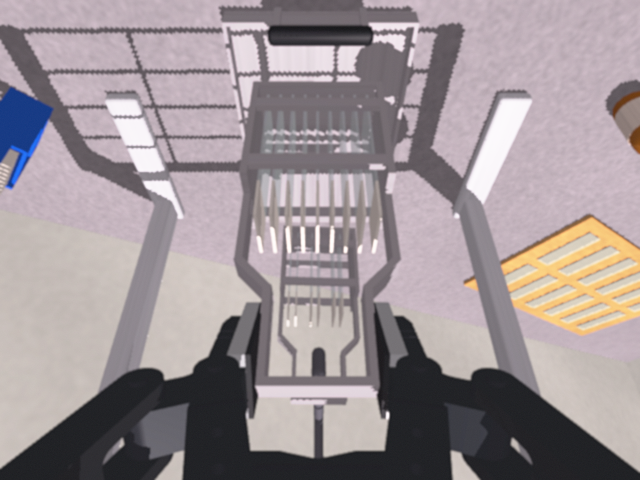

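The rack is upright and the hook tip (318,365) shows centred inside its loop. Insert, then lower with a force guard, release, and back out along the tool axis.

```bash
python3 - <<'E'
from h import *
R=Rt(SY,36,'y',1); y=-.001; x=-.046
m.move_l(tcp(stand(-.16,y,.274),R),None,.1)
m.move_l(tcp(stand(x,y,.274),R),None,.07); F0=m.current_force(); print('F',F0.round(1))
m.move_l(tcp(stand(x,y,.246),R),None,.05)
for z in np.arange(.2445,.2385,-.001):
    m.move_l(tcp(stand(x,y,z),R),None,.02); F=m.current_force()
    if F[2]-F0[2]>1.7: break
print('z',z,'F',F.round(1),m.current_ee_pos()-tcp(stand(x,y,z),R))
w=m.current_grip_width()
m.set_gripper(w+.17); print(m.current_force().round(1)); 
m.dwell(.2)
b=m.current_ee_pos(); m.move_l(b-.075*R[:,2],None,.06)
m.move_l(b-.12*R[:,2]+[-.04,-.02,0],None,.1)
p,d,k=snap("wrist","hang2.png");X=cloud(d,k)
a=np.radians(SY);c,s=np.cos(a),np.sin(a)
l=np.stack([(X[...,0]-S0[0])*c+(X[...,1]-S0[1])*s,-(X[...,0]-S0[0])*s+(X[...,1]-S0[1])*c,X[...,2]],-1)
q=l[(l[...,2]>.12)&(l[...,2]<.19)&(abs(l[...,1])<.05)&(abs(l[...,0]+.06)<.05)]
print(len(q),np.round(np.percentile(q,[2,50,98],axis=0),4).tolist())
q=l[(l[...,2]>.25)&(l[...,2]<.265)&(abs(l[...,1])<.022)&(abs(l[...,0]+.05)<.015)]
print('loop',len(q),np.round(np.percentile(q,[2,50,98],axis=0),4).tolist())
print(m.current_time())
E
```

```text
F [ 0.1 -0.3 -1.9]
z 0.2425 F [-2.6 -1.8  2.4] [1.37726243e-04 1.82977766e-05 4.33207625e-04]
[ 0.1 -0.3 -0.6]
4480 [[-0.0641, -0.0312, 0.1214], [-0.0576, -0.0024, 0.163], [-0.0105, 0.0289, 0.1878]]
loop 738 [[-0.0524, -0.0204, 0.251], [-0.0486, -0.0024, 0.2574], [-0.04, 0.0175, 0.2582]]
24.025
```

View pics/hang2.png

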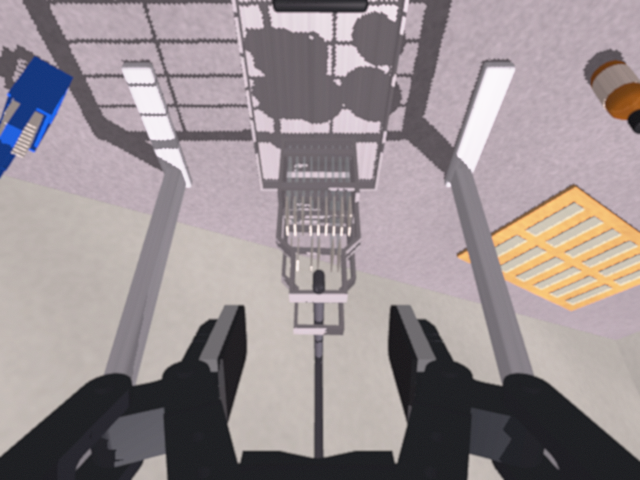

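The new rack hangs at (318,297) on the rod in front of the first, undisturbed one (330,330). Now the lid: view from above it.

```bash
cat >> h.py <<'E'
def rect(n,P):
    (c,s,a)=cv2.minAreaRect((P[:,:2]*1000).astype(np.float32)); print(n,len(P),np.round(c,1),np.round(s,1),round(a,2),np.round(np.percentile(P[:,2],[2,50,98]),4))
def sel(X,c,r,z0,z1): return X[(np.hypot(X[...,0]-c[0],X[...,1]-c[1])<r)&(X[...,2]>z0)&(X[...,2]<z1)]
E
python3 - <<'E'
from h import *
p=m.current_ee_pos(); m.move_l(p+[-.06,-.06,.02],None,.25)
R=Rt(-25.5,0,'x',1); m.move_ptp(tcp([.60,-.18,.26],R),R)
m.set_gripper(1.0)
p,d,k=snap("wrist");X=cloud(d,k); rect('dish rim',sel(X,(.639,-.182),.06,.086,.095))
R=Rt(-8,0,'x',1); m.move_ptp(tcp([.495,-.342,.16],R),R)
p,d,k=snap("wrist","lid1.png");X=cloud(d,k)
rect('plate',sel(X,(.493,-.343),.06,.0075,.0135)); rect('handle',sel(X,(.495,-.342),.04,.03,.05))
print(m.current_time())
E
```

```text
dish rim 2364 [ 639.6 -181.2] [82.3 54.3] 64.54 [0.0865 0.0908 0.0923]
plate 9444 [ 493.5 -341.4] [88.2 59.7] 79.87 [0.0105 0.0119 0.0132]
handle 1463 [ 493.5 -340.9] [45.4 12. ] 80.03 [0.0343 0.0436 0.0451]
28.1917
```

View pics/lid1.png

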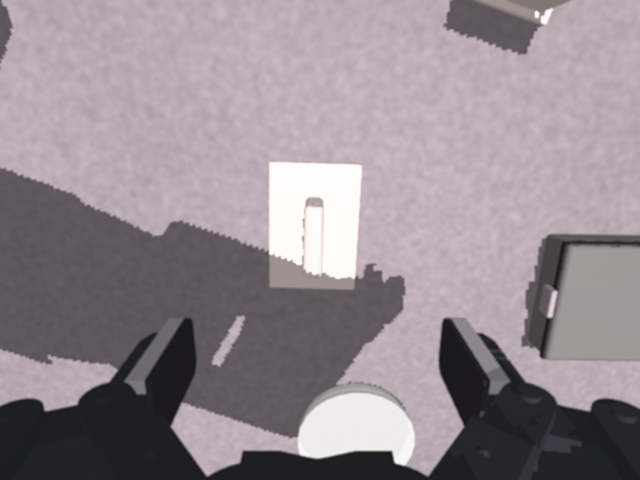

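The lid shows at (314,225), handle aligned with its plate at yaw −10°. Grasp, place guarded, verify.

```bash
python3 - <<'E'
from h import *
R=Rt(-10,0,'x',1); g=np.array([.4935,-.3412,.034])
m.move_ptp(tcp(g+[0,0,.05],R),R)
m.move_l(tcp(g,R),None,.08); m.set_gripper(0.0,40); print('w',m.current_grip_width(),m.current_force().round(1))
m.move_l(tcp(g+[0,0,.17],R),None,.15); print(m.current_grip_width())
R2=Rt(-25.5,0,'x',1); t=np.array([.6396,-.1813,.118])
m.move_l(tcp(t+[0,0,.07],R2),R2,.15); F0=m.current_force()
m.move_l(tcp(t+[0,0,.012],R2),None,.08)
for dz in np.arange(.010,-.0031,-.002):
    m.move_l(tcp(t+[0,0,dz],R2),None,.03); F=m.current_force()
    if F[2]-F0[2]>4: break
print('dz',dz,'F',(F-F0).round(1))
if dz<.0035:
    m.set_gripper(.6); m.move_l(tcp(t+[0,0,.09],R2),None,.15)
    m.set_gripper(1.); m.move_l(tcp(t+[-.06,.02,.16],R2),None,.2)
    p,d,k=snap("wrist","lid2.png");X=cloud(d,k)
    rect('plate',sel(X,t,.07,.088,.1)); rect('handle',sel(X,t,.05,.11,.135))
print(m.current_time())
E
```

```text
w 0.13113487450475864 [-0.1  0.6  2.6]
0.13243190515894862
dz -0.002 F [-5.1  3.  18.3]
plate 7713 [ 639.8 -181.5] [88.  60.3] 64.46 [0.0943 0.0959 0.0973]
handle 1466 [ 639.8 -181.3] [46.  12.4] 64.06 [0.1114 0.1272 0.1291]
37.8833
```

```bash
python3 - <<'E'
from h import *
p,d,k=snap("wrist");X=cloud(d,k);P=sel(X,(.6396,-.1813),.07,.093,.099)
b=np.linalg.lstsq(np.c_[P[:,:2]-[.6396,-.1813],np.ones(len(P))],P[:,2],rcond=None)[0];print('tilt deg',np.degrees(b[:2]).round(2),'z',b[2].round(4))
p,d,k=snap("scene");X=cloud(d,k)
a=np.radians(SY);c,s=np.cos(a),np.sin(a)
l=np.stack([(X[...,0]-S0[0])*c+(X[...,1]-S0[1])*s,-(X[...,0]-S0[0])*s+(X[...,1]-S0[1])*c,X[...,2]],-1)
for x0 in(-.045,.006):
    q=l[(l[...,2]>.10)&(l[...,2]<.27)&(abs(l[...,1])<.05)&(abs(l[...,0]-x0)<.022)];print(x0,len(q),np.round(np.percentile(q,[2,50,98],axis=0),3).tolist())
print(m.current_time()); m.sign_off()
E
```

```text
tilt deg [-0.02 -0.02] z 0.0959
-0.045 431 [[-0.063, -0.037, 0.118], [-0.048, -0.025, 0.178], [-0.028, 0.028, 0.259]]
0.006 362 [[-0.011, -0.037, 0.117], [0.005, -0.028, 0.171], [0.024, 0.027, 0.258]]
37.9833
the job is handed in; nothing more can be done
```

All three steps were done in the order asked and handed in at 38 s: the tray is square under the hook (about 3 mm off centre sideways), the rack hangs in front of the first one, which my checks show undisturbed, and the lid is seated level on the dish.

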